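# Sort the full canister from the empty one by feel

### The arm

A 6-joint arm with a two-finger parallel gripper is mounted at the origin on the work surface. World frame = base frame: x ahead of the robot, y to its left, z up, the work surface at z = 0. Lengths are in mm, angles in rad, forces in N, time in s.
With the tool pointing down it reaches from about 350 to 925 mm from the base axis. Payload 6.4 kg.
Tool frame: the origin (TCP) lies midway between the tips of the shut fingers; the grasp point (between the pads) lies 19 mm behind it (manip.hold_point_z is the distance from the TCP to the grasp point, in mm); x points along the fingers, z is the direction in which the jaws open and shut, and the axes are right-handed (so a half turn about x gives the same grasp; the last joint's range is limited). The gripper opens to 94 mm and grips with 3 to 60 N. Pads are 16 mm wide; open, the fingers measure 119 mm over their backs; the gripper's body (75 mm by 177 mm) begins 78 mm behind the grasp point.
Start: joints at [1.076, 0.245, 1.558, -0, 1.339, -0.174], TCP at [204.959, 616.851, 205.455] pointing down, gripper open.
Joint ranges: [-3.13, 3.13], [-1.02, 2.26], [0.13, 2.54], [-0.95, 4.09], [0.21, 2.88], [-2.74, 2.74]. Speed limits (rad/s): [2.57, 2.57, 3.14, 3.14, 3.14, 3.14].

### API

Orientations are given as a rotation vector (axis times angle).
In Python, from workcell import manip gives the robot as it stands.
- The arm moves only by the tool arm_command, never from a script. Its argument "motion" is text: rows parted by semicolons, each of 5 numbers parted by spaces: the finger opening in m, from 0 to 0.094, then the shift along the tool's x, y, z in m, then the turn about the tool's x in rad. In form: jaw dx dy dz spin; .... A call has exactly 10 rows; each row shifts and turns the commanded pose from where the row before left it, along the tool's axes as they then stand; what a row does not reach is not made up. A row lasts 1/10 s, in which the tool goes at most 50 mm and 8.59 degrees, less where a joint would pass 70% of its speed; a pose out of reach is approached as far as the arm can. A call with a gripper value outside its range is refused whole. The fingers move at their own pace and stop on an object; "newtons" is the grip in N (left out, the last holds). Time passes only in rows, so rows that do not move let the fingers close, or fill a call up. It gives the time, the measured TCP pose, the force and the opening at its end, in the units of the state.
- manip.observe(): the state, without advancing time (a new reading comes with each control period).
- manip.grab_frame(name): name is "scene" or "top"; returns a dict with "image" (480x640x3 uint8, red, green, blue), "depth" (480x640 float32, mm along the optical axis (not along the pixel's ray), 0 where there is no reading), "intrinsics" (3x3 intrinsics, pixels), "extrinsics" (4x4, takes a point from camera to world coordinates). Camera axes: x right, y down, z forward; pixel columns grow to the right and rows downward; lengths in mm; the calibration is good to about 2 mm. A picture is of the moment at which its call begins.
- manip.hand_in(): hands the job in, once; it reports no verdict.
The state is a dict: "clock": time; "joints": joint angles; "joint_vel": joint speeds; "joint_torque": joint torques, N m; "tool_pos": TCP position; "eef_rot": TCP orientation; "contact_force": force on the tool from outside, world axes, zero at the start; "moment": the same for the moment, N m; "gripper_width": finger opening in mm.
Only numpy, scipy, OpenCV 4.12 (cv2) and the standard library are available. Lean on these libraries where they do the work, as an engineer would, in place of code of your own. Each camera call takes 0.05 s, during which the arm holds its last target.

### The job

Two canisters on the marble shelf look alike, but one is full and heavy and the other is empty and light: lift one just clear of the shelf (keep both low, never more than about 5 cm up) and feel by its weight which it is. Stand the full one on the shelf inside the three-sided steel rail bay, about midway between the side bars, and push it gently back until its cross rail gives and pushes back firmly; hold it so for about a second and let go, so that it is left touching the rail. Lower the empty one softly into the middle of the round steel tray, without dropping either, keep both upright, and leave everything else where it stands.

Things in the scene. Friction and masses are not known exactly. Their poses are not given: they have to be found in the camera images.
- canister_a_centre (a point): one of two closed aluminium canisters that look alike: upright cylinder 64 mm in diameter, 90 mm tall in all (body and lid 82 mm, then a round press button 24 mm wide, 8 mm high). This point is on its axis, 45 mm above its underside. Grip it across its diameter from above. One weighs 0.42 to 0.54 kg (full), the other 0.13 to 0.16 kg (empty); only the load when lifted tells which
- canister_b_centre (a point): one of two closed aluminium canisters that look alike: upright cylinder 64 mm in diameter, 90 mm tall in all (body and lid 82 mm, then a round press button 24 mm wide, 8 mm high). This point is on its axis, 45 mm above its underside. Grip it across its diameter from above. One weighs 0.42 to 0.54 kg (full), the other 0.13 to 0.16 kg (empty); only the load when lifted tells which
- canister_a: the body of the canister at point canister_a_centre; origin at the centre of its underside
- canister_b: the body of the canister at point canister_b_centre; origin at the centre of its underside
- bay: fixed steel rail bay on the shelf, open at its own -x side, no floor. Side bars, 20 mm high, from x = -70 to 20 mm at y = -78 and +78 mm. Between them stands the cross rail, along y, up to 52 mm high, clamped at a place that differs each time and is not measured: its front face is at x = -25 to 0 mm. The face yields 3 mm on springs (1.5 N/mm), then is rigid. Push along +x, under 20 N
- bay_limits (a point): point at shelf level on the bay's middle line, at its x = -32 mm: the axis of a canister that just touches the cross rail is 0 to 25 mm in front (-x) of this point; axes as the bay's
- tray: fixed round steel tray on the shelf, 152 mm wide, rim 10 mm high, inner floor 138 mm wide and 3 mm above the shelf; origin at the centre of its underside, on the shelf's surface
- shelf: fixed marble-effect slab 460 x 1060 mm, 12 mm thick, lying on the work surface, so its top is at z = 12 mm; origin at the centre of its underside
- mate_cup: bystander: dark wooden glass-lined mate cup, 76 mm wide, 85 mm tall, no handle; origin at the centre of its underside
- saucers: bystander: stack of four white ceramic saucers, 124 mm wide, 36 mm tall; origin at the centre of its underside
- brush: bystander: slim bamboo bombilla brush lying along its x axis, 160 mm long, 14 mm high; origin under it near its middle
- jar: bystander: closed glass jar, 66 mm wide, 100 mm tall; origin at the centre of its underside
- mug: bystander: white mug, 76 mm wide, 85 mm tall, handle at its +y; origin at the centre of its underside
- spoon: bystander: flat-lying spoon with a wooden handle, 140 mm long along its x axis; origin under it
There are look-alikes about, which are no part of the job. Leave any green look-alike of the canister_b alone.

How it is judged:
By the outcome, as a careful person would: the job done as asked, in the order asked, and still so for the second after the job is handed in, with the robot touching nothing.
It also fails if it takes over 61 s, if anything falls off the work surface, if the arm or the gripper's body presses on something with over 40 N, if the wrist force passes 120 N, or if a joint passes its speed limit or range.

## Working session

There is one attempt and no reset: what is moved stays moved. The work goes in short steps, Python scripts to look and compute and a tool call to move; the robot and the scene stay as the last step left them, time stands still between calls to the robot, and variables do not carry over. Pictures are saved under pics/ and viewed, and the job is handed in when it is done.

Besides the shell and the picture viewer there is one more tool, called after "Emit:" in YAML: its name, and indented under it one key for each argument. arm_command: Moves the arm, as the interface text tells. Its arguments: {"type":"object","properties":{"motion":{"type":"string"},"newtons":{"type":"number"}},"required":["motion"]}

```bash
mkdir -p pics; ls; python3 - <<'E'
from workcell import manip
import cv2,numpy as np
s=manip.observe();print(s)
for n in("top","scene"):
    f=manip.grab_frame(n);cv2.imwrite(f"pics/{n}0.png",f["image"][:,:,::-1]);np.savez(f"{n}0.npz",**f)
    print(n,f["intrinsics"],f["extrinsics"])
E
```

```text
pics
{'clock': 0.0, 'joints': array([ 1.07587385e+00,  2.45815255e-01,  1.55903010e+00, -2.51046994e-05,
        1.33869961e+00, -1.74068794e-01]), 'joint_vel': array([ 1.14715449e-04, -8.93879987e-05, -1.29182299e-04, -1.93066480e-03,
       -7.01028434e-04,  2.12204046e-03]), 'joint_torque': array([ 1.71055020e-03, -4.15819037e+01, -3.14610887e+01,  6.86104945e-02,
        3.29320156e-02, -1.39775657e-04]), 'tool_pos': array([204.67993185, 616.28455651, 204.33597232]), 'eef_rot': array([-0.97064807,  1.34586663,  0.96920123]), 'contact_force': array([0.92272046, 0.75333662, 0.53069464]), 'moment': array([0.00863268, 0.02497476, 0.03313732]), 'gripper_width': 93.92234837687091}
top [[454.80682004   0.         329.83299908]
 [  0.         454.80682004 242.94515005]
 [  0.           0.           1.        ]] [[ 1.96457095e-02 -9.98215323e-01  5.63933947e-02  4.73374493e+02]
 [-9.99772262e-01 -1.91435383e-02  9.43128453e-03 -1.88319919e+01]
 [-8.33488363e-03 -5.65658360e-02 -9.98364080e-01  1.11195619e+03]
 [ 0.00000000e+00  0.00000000e+00  0.00000000e+00  1.00000000e+00]]
scene [[550.19546747   0.         315.53089226]
 [  0.         550.19546747 238.64518346]
 [  0.           0.           1.        ]] [[-3.64052551e-01  7.94275773e-01 -4.86406965e-01  1.06173928e+03]
 [ 9.31378393e-01  3.10557237e-01 -1.89969712e-01  2.08778675e+02]
 [ 1.68863346e-04 -5.22187896e-01 -8.52830448e-01  1.02109289e+03]
 [ 0.00000000e+00  0.00000000e+00  0.00000000e+00  1.00000000e+00]]
```

View pics/top0.png

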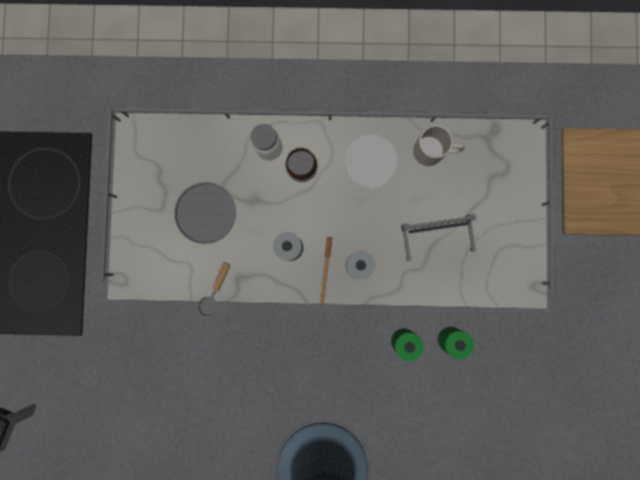

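View pics/scene0.png

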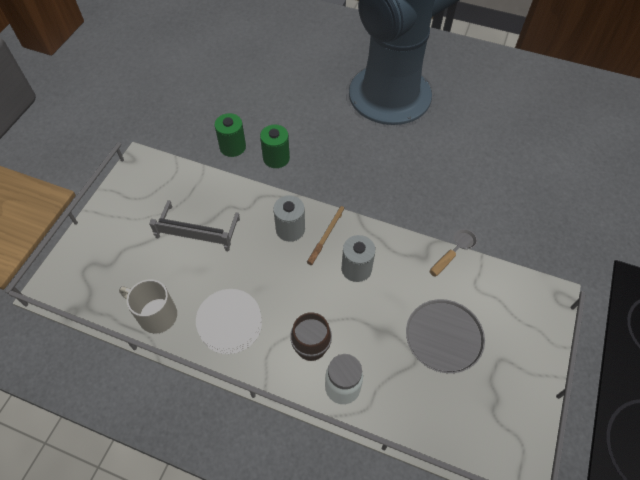

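The top view shows canisters with buttons at about (287,245) and (360,265). The tray is at (206,212), and the bay at (404–475, 215–260) opens towards the robot. The green look-alikes are off the shelf. Next I measure positions.

```bash
cat > h.py <<'E'
import numpy as np,cv2
def load(n):
    return dict(np.load(n))
def cloud(f):
    K=f["intrinsics"];d=f["depth"];v,u=np.indices(d.shape)
    P=np.stack([(u-K[0,2])/K[0,0]*d,(v-K[1,2])/K[1,1]*d,d],-1)
    return P@f["extrinsics"][:3,:3].T+f["extrinsics"][:3,3]
E
python3 - <<'E'
from h import *
for n in("top0","scene0"):
    f=load(n+".npz");W=cloud(f);ok=f["depth"]>0
    print(n,"shelf z",np.median(W[ok&(abs(W[...,0]-560)<200)&(abs(W[...,1])<400)][:,2]))
    if n=="top0": C=[(288,246),(360,265)]; c0=[W[v,u,:2] for u,v in C]
    for c in c0:
        m=ok&(np.hypot(W[...,0]-c[0],W[...,1]-c[1])<55)&(W[...,2]>80)
        p=W[m]; t=p[(p[:,2]>88)&(p[:,2]<97)]; b=p[p[:,2]>98.5]
        (x,y),r=cv2.minEnclosingCircle(t[:,:2].astype(np.float32))
        print("can top",len(t),t.mean(0),x,y,r,"button",len(b),b.mean(0) if len(b) else 0)
f=load("top0.npz");I=f["image"];
for nm,(u0,u1,v0,v1) in dict(bay=(385,495,200,275),tray=(165,250,170,255)).items():
    cv2.imwrite(f"pics/{nm}.png",cv2.resize(I[v0:v1,u0:u1,::-1],None,fx=7,fy=7,interpolation=cv2.INTER_CUBIC))
    W=cloud(f)[v0:v1,u0:u1]
    z=W[...,2]; print(nm,np.histogram(z,bins=[0,8,13,17,20,24,28,32,36,45,55,62,68,80]))
    if nm=="bay":
        np.set_printoptions(linewidth=220)
        zz=z.astype(int); print(zz[5:65:2,10:100:2])
E
```

```text
top0 shelf z 12.737257309561528
can top 506 [523.25870606  88.12757256  93.94448313] 523.6998901367188 88.24891662597656 31.73340606689453 button 92 [524.46550265  87.69163214 102.12120471]
can top 511 [483.86575071 -77.23327884  94.12925366] 484.2908020019531 -77.379638671875 31.725923538208008 button 91 [484.29044857 -77.77767668 102.03018291]
scene0 shelf z 12.841762163479018
can top 602 [525.5852783   89.56161538  93.86677435] 522.955810546875 89.38652801513672 33.03081512451172 button 107 [524.0740591   88.91813478 101.79013726]
can top 532 [486.84088764 -75.05301781  93.86547684] 484.5385437011719 -76.29630279541016 32.903587341308594 button 93 [483.34843805 -76.86991094 101.57048236]
bay (array([  84, 4207, 3033,   97,    7,   24,  117,  113,   46,   45,  310,
        132,    2]), array([ 0,  8, 13, 17, 20, 24, 28, 32, 36, 45, 55, 62, 68, 80]))
[[10 14 16 ... 14 13 10]
 [11 16 11 ... 10 14 11]
 [ 9 15 13 ... 13 14 13]
 ...
 [ 9  9 12 ... 11 15  7]
 [14 10 11 ... 14 12 11]
 [14  9 11 ... 12 13 10]]
tray (array([  66, 2988, 3186,  660,  254,   45,    0,    0,    0,    0,    0,    0,    0]), array([ 0,  8, 13, 17, 20, 24, 28, 32, 36, 45, 55, 62, 68, 80]))
```

View pics/bay.png

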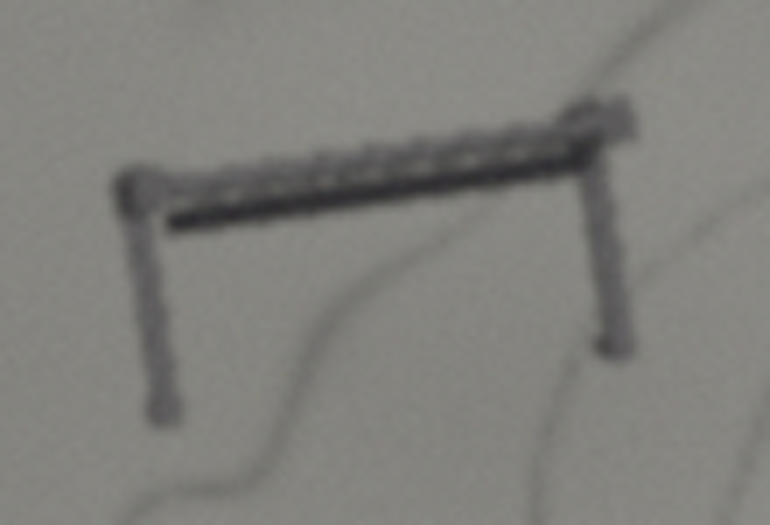

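View pics/tray.png

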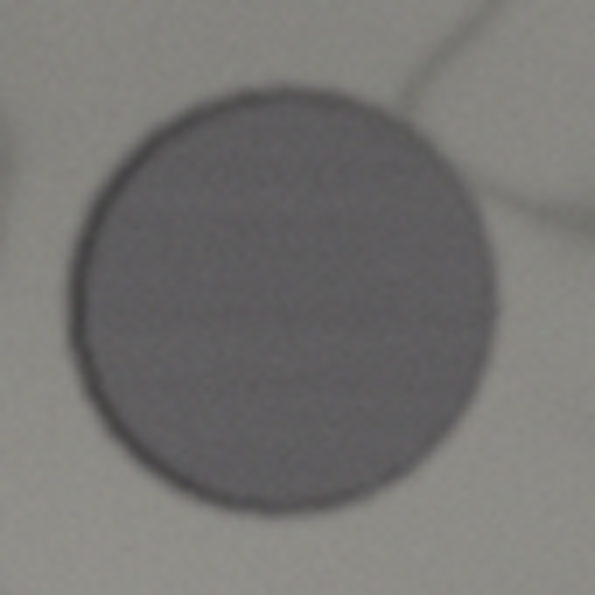

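The crops show the bay's side bars at about (150,310) and (610,250), with the rail between them at the far end. The tray disc is centred near (285,300).

```bash
python3 - <<'E'
from h import *
def at(f,u,v,z):
    K=f["intrinsics"];E=f["extrinsics"];r=E[:3,:3]@np.array([(u-K[0,2])/K[0,0],(v-K[1,2])/K[1,1],1]);t=(z-E[2,3])/r[2]
    return (E[:3,3]+t*r)[:2]
f=load("top0.npz")
g=cv2.GaussianBlur(cv2.cvtColor(f["image"],cv2.COLOR_RGB2GRAY),(3,3),0)
m=(g[170:255,165:250]<118).astype(np.uint8);n,l,st,c=cv2.connectedComponentsWithStats(m)
i=1+st[1:,4].argmax();print("tray px",st[i],c[i]+[165,170]); cc,_,=max(cv2.findContours((l==i).astype(np.uint8),0,1)[0],key=len),0
pts=np.array([at(f,p[0][0]+165,p[0][1]+170,20) for p in cc],np.float32);print("tray ellipse",cv2.fitEllipse(pts),cv2.minEnclosingCircle(pts))
# bay px from zoom: px=385+ (X+.5)/7-.5
q=lambda X,Y,z: at(f,385+(X+.5)/7-.5,200+(Y+.5)/7-.5,z)
L0,L1=q(165,410,32),q(142,220,32); R0,R1=q(615,340,32),q(593,175,32)
print("L",L0,L1,"R",R0,R1)
for n in("top0","scene0"):
    f2=load(n+".npz");W=cloud(f2);P=W[(f2["depth"]>0)&(abs(W[...,0]-570)<110)&(W[...,1]<-130)&(W[...,1]>-380)]
    for a,b in((25,40),(48,75)):
        p=P[(P[:,2]>a)&(P[:,2]<b)]
        r=cv2.minAreaRect(p[:,:2].astype(np.float32));print(n,a,b,len(p),r,cv2.boxPoints(r).round(1).tolist(), np.median(p[:,2]))
    p=P[(P[:,2]>25)&(P[:,2]<75)]
    im=np.full((600,800),255,np.uint8)
    for x,y,z in p:
        cv2.circle(im,(int((-140-y)*3.3),int((680-x)*3.3)),2,int((z-25)*4),-1)
    cv2.imwrite(f"pics/baycl_{n}.png",im)
I=load("scene0.npz")["image"];cv2.imwrite("pics/baysc.png",cv2.resize(I[190:260,140:250,::-1],None,fx=7,fy=7,interpolation=cv2.INTER_CUBIC))
E
```

```text
tray px [   9   11   63   63 3095] [204.75541195 212.26138934]
tray ellipse ((603.9750366210938, 295.54241943359375), (149.15032958984375, 151.7587127685547), 56.74779510498047) ((607.1432495117188, 294.2060241699219), 79.7449951171875)
L [ 501.85874985 -194.94733914] [ 566.2525485  -186.50362197] R [ 528.51922889 -346.87175859] [ 584.48524669 -339.30940349]
top0 25 40 279 ((602.205322265625, -242.27691650390625), (191.10263061523438, 194.2632598876953), 9.720589637756348) [[491.6000061035156, -162.6999969482422], [524.4000244140625, -354.1000061035156], [712.7999877929688, -321.8999938964844], [680.0, -130.39999389648438]] 32.02320612545509
top0 48 75 478 ((583.8484497070312, -260.5228271484375), (22.089035034179688, 168.0850830078125), 9.483644485473633) [[559.0999755859375, -179.39999389648438], [586.7999877929688, -345.20001220703125], [608.5999755859375, -341.6000061035156], [580.9000244140625, -175.8000030517578]] 60.5095145776761
scene0 25 40 430 ((554.244873046875, -264.3203430175781), (90.32139587402344, 168.72178649902344), 9.156900405883789) [[496.20001220703125, -188.1999969482422], [523.0999755859375, -354.79998779296875], [612.2999877929688, -340.3999938964844], [585.4000244140625, -173.8000030517578]] 32.4219868754829
scene0 48 75 774 ((582.7859497070312, -260.0308837890625), (24.67734146118164, 168.3346710205078), 9.263571739196777) [[557.0999755859375, -178.89999389648438], [584.2000122070312, -345.1000061035156], [608.5, -341.1000061035156], [581.4000244140625, -175.0]] 58.97886770682754
```

View pics/baycl_top0.png

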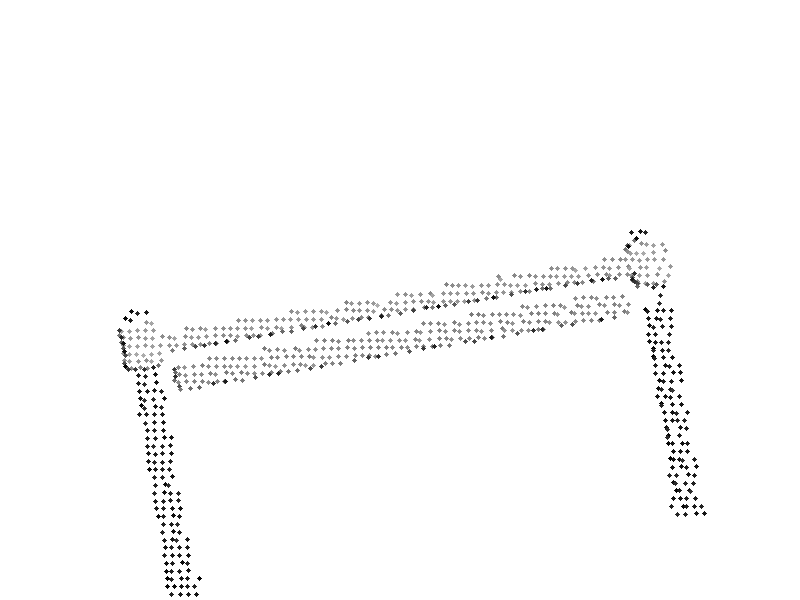

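View pics/baysc.png

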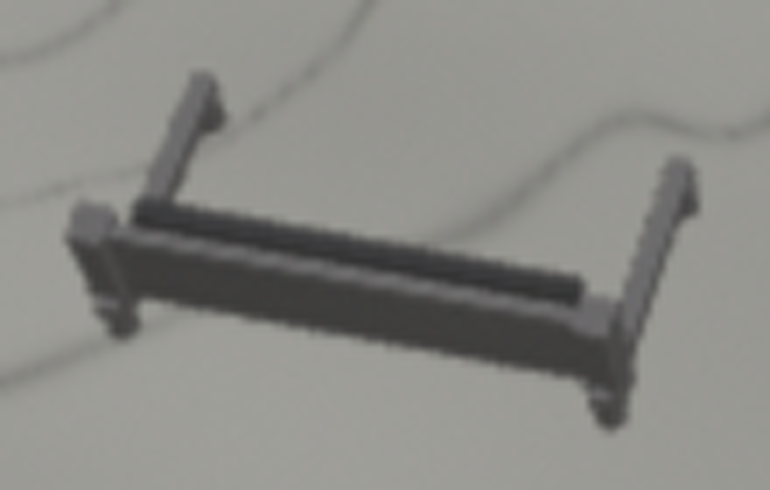

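```bash
cat >> h.py <<'E'
from scipy.spatial.transform import Rotation as Ro
def go(tx,ty,tz,yawdeg=None):
    """total move from current measured pose in tool axes; yaw = world heading of tool z (jaw axis), mod 180"""
    from workcell import manip
    s=manip.observe();p=s["tool_pos"];R=Ro.from_rotvec(s["eef_rot"]).as_matrix()
    d=np.array([tx,ty,tz])-p
    yaw=np.degrees(np.arctan2(R[1,2],R[0,2]))
    print("t",round(s["clock"],2),"pos",p.round(1),"xax",R[:,0].round(3),"jaw yaw",yaw.round(2),"y ax",R[:,1].round(2),"F",s["contact_force"].round(2),"w",s["gripper_width"].round(1),"J",s["joints"].round(2))
    if yawdeg is not None:
        dy=(yawdeg-yaw+90)%180-90; print("spin about tool x (rad):",np.round(-np.radians(dy),4)) # x down
        Rn=R@Ro.from_rotvec([-np.radians(dy),0,0]).as_matrix()
        print("shift after spin axes (mm):",(Rn.T@d).round(1))
    print("shift in present axes (mm):",(R.T@d).round(1))
E
python3 - <<'E'
from h import *
go(524,88.5,205,99.25)
go(524,88.5,48,99.25)
E
```

```text
Traceback (most recent call last):
  File "h.py", line 15, in go
    print("t",round(s["clock"],2),"pos",p.round(1),"xax",R[:,0].round(3),"jaw yaw",yaw.round(2),"y ax",R[:,1].round(2),"F",s["contact_force"].round(2),"w",s["gripper_width"].round(1),"J",s["joints"].round(2))
                                                                                                                                                           ^^^^^^^^^^^^^^^^^^^^^^^^
AttributeError: 'float' object has no attribute 'round'
```

```bash
sed -i 's/s\["gripper_width"\].round(1)/round(float(s["gripper_width"]),1)/' h.py
python3 - <<'E'
from h import *
go(524,88.5,205,99.25)
E
```

```text
t 0.1 pos [204.7 616.4 204.5] xax [-0.001 -0.002 -1.   ] jaw yaw 71.62 y ax [-0.95  0.32  0.  ] F [0.57 0.35 0.77] w 93.9 J [ 1.08  0.25  1.56 -0.    1.34 -0.17]
spin about tool x (rad): -0.4822
shift after spin axes (mm): [   0.  -230.3 -572.3]
shift in present axes (mm): [   0.  -469.5 -400.2]
```

Emit:
arm_command:
  motion: "0.094 0 -0.032 -0.032 -0.12; 0.094 0 -0.028 -0.035 -0.12; 0.094 0 -0.024 -0.038 -0.12; 0.094 0 -0.020 -0.040 -0.12; 0.094 0.005 -0.017 -0.043 0; 0.094 0.008 -0.017 -0.043 0; 0.094 0.008 -0.017 -0.043 0; 0.094 0.008 -0.017 -0.043 0; 0.094 0.008 -0.017 -0.043 0; 0.094 0.008 -0.017 -0.043 0"

```text
clock: 1.1
tool_pos: [430.1, 217.2, 160.0]
eef_rot: [-1.325, 1.13, 1.326]
contact_force: [-0.7, 1.0, -0.7]
gripper_width: 94.0
```

```bash
python3 -c "
from h import *
go(524,88.5,48,99.25)"
```

```text
t 1.1 pos [430.1 217.2 160. ] xax [-0.  0. -1.] jaw yaw 99.12 y ax [-0.99 -0.16  0.  ] F [-0.68  0.98 -0.66] w 94.0 J [ 0.23 -0.11  2.02  0.    1.23 -1.5 ]
spin about tool x (rad): -0.0022
shift after spin axes (mm): [ 112.   -72.  -142.1]
shift in present axes (mm): [ 112.   -72.3 -141.9]
```

Emit:
arm_command:
  motion: "0.094 0 -0.018 -0.036 0; 0.094 0 -0.018 -0.036 0; 0.094 0 -0.018 -0.035 0; 0.094 0 -0.018 -0.035 0; 0.094 0.010 0 0 0; 0.094 0.012 0 0 0; 0.094 0.012 0 0 0; 0.094 0.005 0 0 0; 0.094 0 0 0 0; 0.094 0 0 0 0"

```text
clock: 2.1
tool_pos: [523.1, 90.8, 121.5]
eef_rot: [-1.326, 1.129, 1.326]
contact_force: [-0.2, 0.1, 0.1]
gripper_width: 93.9
```

```bash
python3 -c "
from h import *
go(524,88.5,48,99.25)"
```

```text
t 2.1 pos [523.1  90.8 121.5] xax [-0. -0. -1.] jaw yaw 99.19 y ax [-0.99 -0.16  0.  ] F [-0.16  0.12  0.14] w 93.9 J [-0.04  0.06  1.93 -0.    1.15 -1.77]
spin about tool x (rad): -0.0011
shift after spin axes (mm): [73.5 -0.5 -2.4]
shift in present axes (mm): [73.5 -0.6 -2.4]
```

Emit:
arm_command:
  motion: "0.094 0.012 0 -0.0024 0; 0.094 0.012 0 0 0; 0.094 0.012 0 0 0; 0.094 0.012 0 0 0; 0.094 0.012 0 0 0; 0.094 0.010 0 0 0; 0.094 0.0035 0 0 0; 0.094 0 0 0 0; 0.060 0 0 0 0; 0.060 0 0 0 0"
  newtons: 20

```text
clock: 3.1
tool_pos: [524.3, 87.8, 48.6]
eef_rot: [-1.326, 1.129, 1.324]
contact_force: [0.1, 0.6, -0.2]
gripper_width: 81.4
```

Emit:
arm_command:
  motion: "0.058 0 0 0 0; 0.058 0 0 0 0; 0.058 0 0 0 0; 0.058 0 0 0 0; 0.058 0 0 0 0; 0.058 -0.003 0 0 0; 0.058 -0.004 0 0 0; 0.058 -0.004 0 0 0; 0.058 -0.004 0 0 0; 0.058 0 0 0 0"
  newtons: 20

```text
clock: 4.1
tool_pos: [524.2, 87.7, 63.7]
eef_rot: [-1.326, 1.129, 1.324]
contact_force: [-0.4, 0.3, -1.1]
gripper_width: 63.5
```

```bash
python3 -c "
from h import *
go(484,-77,48,99.25)
from workcell import manip
f=manip.grab_frame('scene');cv2.imwrite('pics/liftA.png',f['image'][100:400,150:550,::-1])"
```

```text
t 4.1 pos [524.2  87.7  63.7] xax [ 0.001 -0.    -1.   ] jaw yaw 99.12 y ax [-0.99 -0.16 -0.  ] F [-0.38  0.32 -1.09] w 63.5 J [-0.05  0.15  1.95 -0.    1.04 -1.78]
spin about tool x (rad): -0.0022
shift after spin axes (mm): [  15.7   66.2 -156.1]
shift in present axes (mm): [  15.7   65.9 -156.3]
```

View pics/liftA.png

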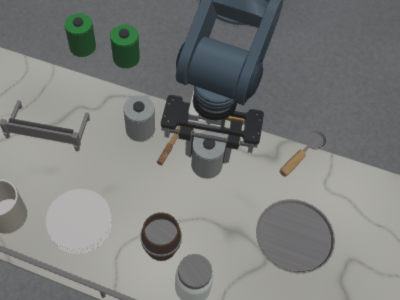

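The canister at (208,155) is in the grip and raised about 15 mm. I average several force readings before deciding which one it is.

```bash
python3 -c "
from workcell import manip
import numpy as np
F=[]
for i in range(8):
    manip.grab_frame('top');F.append(manip.observe()['contact_force'][2])
print(np.round(F,2),np.mean(F))"
```

```text
[-2.08 -1.63 -1.73 -0.92 -0.95 -1.67 -0.9  -1.61] -1.4362433081150812
```

The mean load is −1.44 N, about 0.146 kg, so canister_a is the empty one. I put it back softly, since the full one goes first.

Emit:
arm_command:
  motion: "0.058 0.005 0 0 0; 0.058 0.004 0 0 0; 0.058 0.003 0 0 0; 0.058 0.002 0 0 0; 0.058 0.001 0 0 0; 0.058 0 0 0 0; 0.066 0 0 0 0; 0.072 0 0 0 0; 0.094 0 0 0 0; 0.094 0 0 0 0"

```text
clock: 5.55
tool_pos: [523.8, 87.7, 48.0]
eef_rot: [-1.326, 1.13, 1.325]
contact_force: [1.0, 0.5, -0.4]
gripper_width: 84.9
```

Emit:
arm_command:
  motion: "0.094 0 0 0 0; 0.094 0 0 0 0; 0.094 -0.015 0 0 0; 0.094 -0.020 0 0 0; 0.094 -0.025 0 0 0; 0.094 -0.018 0 0 0; 0.094 0 0 0 0; 0.094 0 0.019 -0.045 0; 0.094 0 0.019 -0.045 0; 0.094 0 0.019 -0.045 0"

```text
clock: 6.55
tool_pos: [487.8, -55.5, 125.5]
eef_rot: [-1.326, 1.129, 1.327]
contact_force: [-0.6, -0.2, -0.2]
gripper_width: 94.3
```

```bash
python3 -c "
from h import *
go(484,-77,48,99.25)"
```

```text
t 6.55 pos [487.8 -55.5 125.5] xax [-0.  0. -1.] jaw yaw 99.21 y ax [-0.99 -0.16  0.  ] F [-0.58 -0.19 -0.16] w 94.3 J [-0.34 -0.04  2.02 -0.    1.16 -2.08]
spin about tool x (rad): -0.0007
shift after spin axes (mm): [ 77.5   7.2 -20.6]
shift in present axes (mm): [ 77.5   7.2 -20.6]
```

Emit:
arm_command:
  motion: "0.094 0 0.007 -0.0206 0; 0.094 0 0 0 0; 0.094 0.015 0 0 0; 0.094 0.015 0 0 0; 0.094 0.015 0 0 0; 0.094 0.015 0 0 0; 0.094 0.012 0 0 0; 0.094 0.0055 0 0 0; 0.094 0 0 0 0; 0.060 0 0 0 0"

```text
clock: 7.55
tool_pos: [485.6, -75.9, 48.9]
eef_rot: [-1.326, 1.129, 1.325]
contact_force: [0.4, 0.5, 0.0]
gripper_width: 89.0
```

Emit:
arm_command:
  motion: "0.058 0 0 0 0; 0.058 0 0 0 0; 0.058 0 0 0 0; 0.058 0 0 0 0; 0.058 0 0 0 0; 0.058 0 0 0 0; 0.058 -0.003 0 0 0; 0.058 -0.004 0 0 0; 0.058 -0.004 0 0 0; 0.058 -0.004 0 0 0"
  newtons: 25

```text
clock: 8.55
tool_pos: [484.7, -75.7, 63.3]
eef_rot: [-1.325, 1.13, 1.326]
contact_force: [0.8, -0.3, -5.4]
gripper_width: 63.4
```

```bash
python3 -c "
from workcell import manip
import numpy as np
F=[]
for i in range(4):
    manip.grab_frame('top');F.append(manip.observe()['contact_force'][2])
print(np.round(F,2),np.mean(F))
from h import *
B=np.radians(9.25);ex=np.array([np.cos(B),np.sin(B)]);ey=np.array([-ex[1],ex[0]])
t=ex*465-ey*350.4;print(t)
go(t[0],t[1],64,99.25)"
```

```text
[-4.51 -4.09 -4.41 -4.68] -4.422262630464328
[ 515.27750544 -271.09823384]
t 8.75 pos [485.1 -76.   63.5] xax [ 0.  0. -1.] jaw yaw 99.12 y ax [-0.99 -0.16 -0.  ] F [-0.06  0.05 -4.68] w 63.5 J [-0.39  0.06  2.05  0.    1.03 -2.12]
spin about tool x (rad): -0.0023
shift after spin axes (mm): [  -0.5    1.6 -197.4]
shift in present axes (mm): [  -0.5    1.2 -197.4]
```

canister_b reads −4.4 N, about 0.45 kg, so it is the full one. I carry it to the bay, clear of the 20 mm side bar.

Emit:
arm_command:
  motion: "0.058 -0.010 0 0 0; 0.058 -0.010 0 -0.010 0; 0.058 0 0 -0.022 0; 0.058 0 0 -0.030 0; 0.058 0 0 -0.032 0; 0.058 0 0.001 -0.032 0; 0.058 0 0 -0.030 0; 0.058 0 0 -0.023 0; 0.058 0 0 -0.013 0; 0.058 0 0 -0.005 0"

```text
clock: 9.75
tool_pos: [515.7, -272.3, 84.2]
eef_rot: [-1.325, 1.13, 1.324]
contact_force: [1.0, 0.9, -4.3]
gripper_width: 63.2
```

```bash
python3 -c "
from h import *
go(515.3,-271.1,48.7,99.25)
from workcell import manip
for n in ('top','scene'):
    f=manip.grab_frame(n);cv2.imwrite(f'pics/bay1{n}.png',f['image'][:,:,::-1])
"
```

```text
t 9.75 pos [ 515.7 -272.3   84.2] xax [ 0.001 -0.001 -1.   ] jaw yaw 99.04 y ax [-0.99 -0.16 -0.  ] F [ 1.    0.89 -4.27] w 63.2 J [-0.68  0.23  1.81  0.    1.1  -2.41]
spin about tool x (rad): -0.0036
shift after spin axes (mm): [35.5  0.2  1.3]
shift in present axes (mm): [35.5  0.2  1.3]
```

View pics/bay1scene.png

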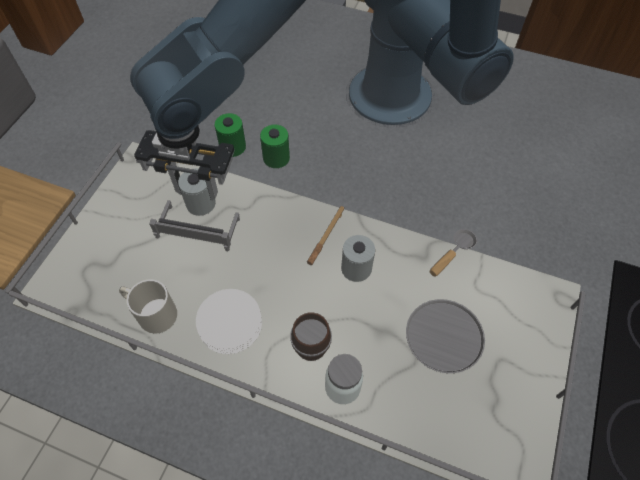

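The canister, at about (197,195), hangs between the side bars in front of the rail. I lower it now.

Emit:
arm_command:
  motion: "0.058 0.006 0 0.001 0; 0.058 0.008 0 0 0; 0.058 0.007 0 0 0; 0.058 0.006 0 0 0; 0.058 0.004 0 0 0; 0.058 0.002 0 0 0; 0.058 0.001 0 0 0; 0.058 0.0007 0 0 0; 0.058 0.0005 0 0 0; 0.058 0 0 0 0"

```text
clock: 10.85
tool_pos: [515.5, -269.8, 48.9]
eef_rot: [-1.326, 1.13, 1.325]
contact_force: [-1.3, 0.6, -1.3]
gripper_width: 63.0
```

```bash
python3 -c "
from h import *
go(515.3,-271.1,48.7,99.25)
from workcell import manip
F=[]
for i in range(3):
    manip.grab_frame('top');F.append(manip.observe()['contact_force'])
print(np.round(F,2))
"
```

```text
t 10.85 pos [ 515.5 -269.8   48.9] xax [ 0. -0. -1.] jaw yaw 99.12 y ax [-0.99 -0.16 -0.  ] F [-1.27  0.61 -1.33] w 63.0 J [-0.68  0.28  1.83  0.    1.03 -2.41]
spin about tool x (rad): -0.0022
shift after spin axes (mm): [ 0.2  0.4 -1.2]
shift in present axes (mm): [ 0.2  0.4 -1.2]
[[-1.06  0.99  0.31]
 [-1.17  0.18  0.19]
 [-1.6   0.95  0.77]]
```

It stands on the shelf, with the load gone. I now push along the bay's +x (tool −y), 16 mm first.

Emit:
arm_command:
  motion: "0.058 0 -0.002 -0.001 0; 0.058 0 -0.002 0 0; 0.058 0 -0.002 0 0; 0.058 0 -0.002 0 0; 0.058 0 -0.002 0 0; 0.058 0 -0.002 0 0; 0.058 0 -0.002 0 0; 0.058 0 -0.002 0 0; 0.058 0 -0.001 0 0; 0.058 0 -0.001 0 0"

```text
clock: 12.0
tool_pos: [534.8, -269.4, 51.8]
eef_rot: [-1.329, 1.13, 1.322]
contact_force: [-7.9, 1.9, 15.1]
gripper_width: 63.5
```

```bash
cat > ff.py <<'E'
from h import *
from workcell import manip
B=np.radians(9.25);ex=np.array([np.cos(B),np.sin(B)]);ey=np.array([-ex[1],ex[0]])
L=[]
for i in range(3):
    if i: manip.grab_frame('top')
    s=manip.observe();F=s['contact_force'];p=s['tool_pos'];L.append([F[:2]@ex,F[:2]@ey,F[2],p[:2]@ex,p[:2]@ey,p[2]])
print(s['clock'],np.round(L,2))
E
python3 ff.py
```

```text
12.1 [[  -7.44    3.15   15.07  484.55 -351.87   51.78]
 [  -5.22    3.62   14.43  484.71 -351.83   51.82]
 [  -5.23    2.4    13.39  484.65 -351.83   51.79]]
```

The tool has been pushed up 3 mm with about +14 N in z, which is unexpected. I look before going on.

```bash
python3 -c "
from h import *
from workcell import manip
ims=[]
for n,(a,b,c,d) in dict(top=(190,290,370,503),scene=(110,260,110,310)).items():
    f=manip.grab_frame(n);np.savez(n+'p.npz',**f);ims.append(cv2.resize(f['image'][a:b,c:d,::-1],(800,600),interpolation=cv2.INTER_CUBIC)); cv2.imwrite(f'pics/push_{n}.png',ims[-1])
s=manip.observe();print(Ro.from_rotvec(s['eef_rot']).as_matrix().round(4),s['moment'],s['joints'])
"
```

```text
[[ 0.0029 -0.9873 -0.1587]
 [-0.003  -0.1587  0.9873]
 [-1.     -0.0024 -0.0035]] [ 0.53488752  1.0086414  -0.02877039] [-6.55356390e-01  3.08623950e-01  1.78557015e+00 -7.20981736e-04
  1.04323596e+00 -2.38519586e+00]
```

View pics/push_scene.png

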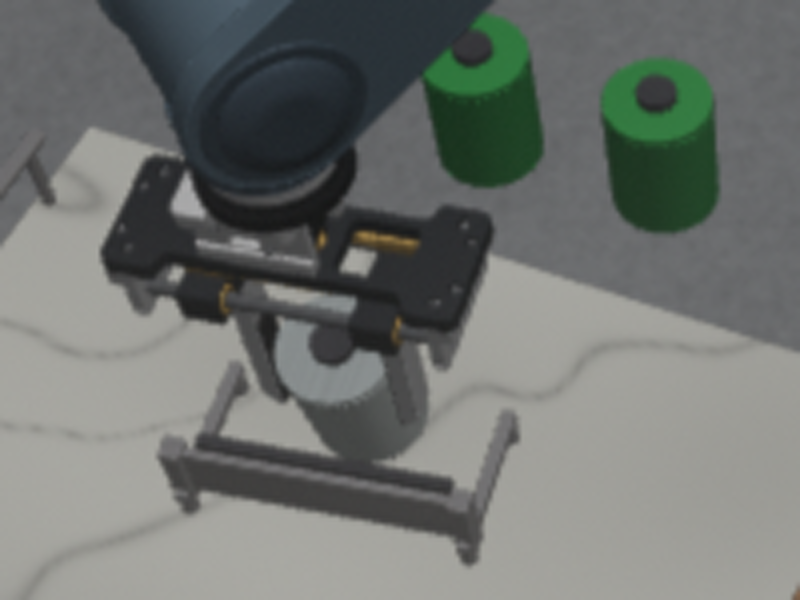

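View pics/push_top.png

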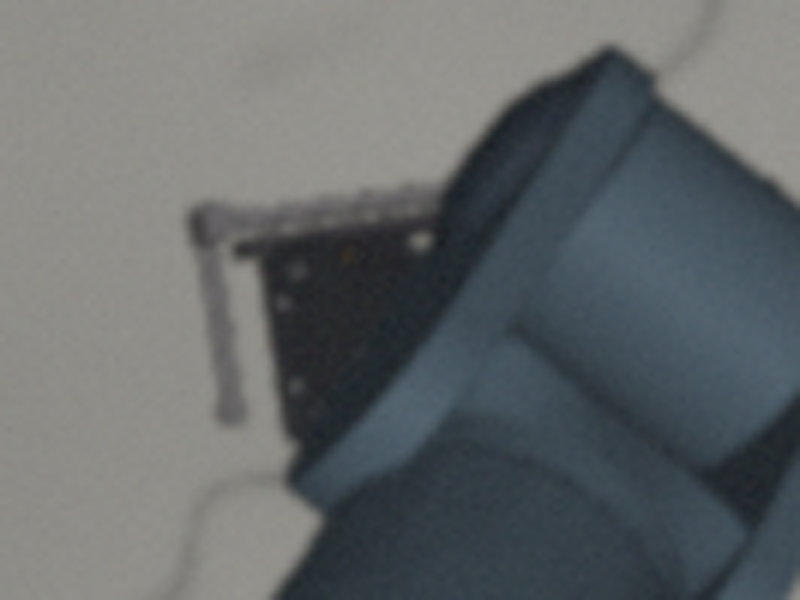

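```bash
python3 - <<'E'
from h import *
f=load("scenep.npz");W=cloud(f)
B=np.radians(9.25);ex=np.array([np.cos(B),np.sin(B)]);ey=np.array([-ex[1],ex[0]])
l=W[...,:2]@ex;t=W[...,:2]@ey;z=W[...,2]
m=(f["depth"]>0)&(abs(l-484)<45)&(abs(t+351)<40)&(z>15)&(z<112)
m[:, :]&=True
for b in range(15,112,6):
    k=m&(z>=b)&(z<b+6)
    if k.sum()>5: print(b,k.sum(),"front l",np.percentile(l[k],97).round(1),"lmed",np.median(l[k]).round(1),"t",np.percentile(t[k],[3,97]).round(1))
k=m&(z>80)&(z<112)
# lid plane: use bright pixels
I=f["image"].mean(-1)
kk=k&(I>110)
P=np.stack([l[kk],t[kk],z[kk]],1)
# ransac plane
rng=np.random.default_rng(0);best=None
for _ in range(500):
    q=P[rng.choice(len(P),3,False)];n=np.cross(q[1]-q[0],q[2]-q[0]);n/=np.linalg.norm(n)+1e-9
    if abs(n[2])<.9: continue
    c=abs((P-q[0])@n)<1.2
    if best is None or c.sum()>best.sum():best=c
Q=P[best];a=np.linalg.lstsq(np.c_[Q[:,0]-484,Q[:,1]+351,np.ones(len(Q))],Q[:,2],rcond=None)[0]
print(len(P),best.sum(),"slopes dz/dl,dz/dt (deg)",np.degrees(np.arctan(a[:2])),a[2],Q.min(0),Q.max(0))
# rail front face l
mr=(f["depth"]>0)&(abs(t+351)<75)&(z>45)&(z<70)&(l>495)&(l<560)
print(np.histogram(l[mr],bins=np.arange(495,560,5)))
g=load("scene0.npz");W=cloud(g);l=W[...,:2]@ex;t=W[...,:2]@ey;z=W[...,2];mr=(abs(t+351)<60)&(z>45)&(z<70)&(l>495)&(l<560)
print(np.histogram(l[mr],bins=np.arange(495,560,5)))
E
```

```text
15 42 front l 497.7 lmed 485.2 t [-387.7 -313.2]
21 38 front l 500.3 lmed 493.5 t [-366.3 -318.8]
27 30 front l 500.4 lmed 492.7 t [-361.2 -318.8]
33 30 front l 502.5 lmed 499.4 t [-360.8 -322.8]
39 26 front l 503.1 lmed 499.7 t [-366.1 -324.2]
45 27 front l 504.6 lmed 497.9 t [-373.1 -322.7]
51 54 front l 528.4 lmed 504.7 t [-388.8 -317.8]
57 110 front l 528.7 lmed 524.7 t [-388.7 -312.1]
63 42 front l 508.9 lmed 497.8 t [-387.3 -312.7]
69 38 front l 509.1 lmed 501.4 t [-387.3 -315.8]
75 44 front l 510.1 lmed 498.6 t [-389.  -313.1]
81 41 front l 511.3 lmed 503.7 t [-388.4 -314.8]
87 86 front l 511.6 lmed 503.7 t [-387.5 -315.7]
93 274 front l 508.9 lmed 493.9 t [-383.3 -323.2]
99 126 front l 494.6 lmed 480.8 t [-387.  -326.1]
105 80 front l 494.3 lmed 485.0 t [-387.4 -314.3]
347 162 slopes dz/dl,dz/dt (deg) [-9.00764723 -0.10266118] 96.90723928937126 [ 452.31121951 -382.41650531   91.51975534] [ 512.32334294 -323.16962044  101.92719272]
(array([ 19,  47,  23,   0,   0,  45, 154,  93, 190, 244,   2,   0]), array([495, 500, 505, 510, 515, 520, 525, 530, 535, 540, 545, 550, 555]))
(array([  0,   0,   0,   0,   0,  35, 136,  72, 165, 172,   0,   0]), array([495, 500, 505, 510, 515, 520, 525, 530, 535, 540, 545, 550, 555]))
```

canister_b has tilted about 9° forward: its base dragged on the shelf and pivoted in the pads, before it reached the rail. I move the tool back to bring it upright, then I will regrip lower and firmer.

Emit:
arm_command:
  motion: "0.058 0 0.001 0 0; 0.058 0 0.001 0 0; 0.058 0 0.001 0 0; 0.058 0 0.001 0 0; 0.058 0 0.001 0 0; 0.058 0 0.001 0 0; 0.058 0 0.001 0 0; 0.058 0 0.001 0 0; 0.058 0 0 0 0; 0.058 0 0 0 0"

```text
clock: 13.2
tool_pos: [526.9, -270.4, 50.1]
eef_rot: [-1.329, 1.13, 1.321]
contact_force: [-0.5, -0.5, 6.8]
gripper_width: 63.1
```

```bash
cat > tilt.py <<'E'
from h import *
from workcell import manip
import sys
f=manip.grab_frame("scene");W=cloud(f)
B=np.radians(9.25);ex=np.array([np.cos(B),np.sin(B)]);ey=np.array([-ex[1],ex[0]])
l=W[...,:2]@ex;t=W[...,:2]@ey;z=W[...,2]
c=float(sys.argv[1])
m=(f["depth"]>0)&(abs(l-c)<45)&(abs(t+351)<40)&(z>15)&(z<112)
for b in(27,39,69,78,84):
    k=m&(z>=b)&(z<b+6)&(l<c+40)
    if k.sum()>5: print(b,"front l",np.percentile(l[k],97).round(1))
I=f["image"].mean(-1);kk=m&(z>80)&(I>110)
P=np.stack([l[kk],t[kk],z[kk]],1)
rng=np.random.default_rng(0);best=None
for _ in range(500):
    q=P[rng.choice(len(P),3,False)];n=np.cross(q[1]-q[0],q[2]-q[0]);n/=np.linalg.norm(n)+1e-9
    if abs(n[2])<.9: continue
    d=abs((P-q[0])@n)<1.2
    if best is None or d.sum()>best.sum():best=d
Q=P[best];a=np.linalg.lstsq(np.c_[Q[:,0]-c,Q[:,1]+351,np.ones(len(Q))],Q[:,2],rcond=None)[0]
print(len(P),best.sum(),"lid tilt deg l,t",np.degrees(np.arctan(a[:2])).round(1),"lid z",a[2].round(1),"lid l/t range",Q.min(0).round(1),Q.max(0).round(1))
E
python3 ff.py; python3 tilt.py 475
```

```text
13.3 [[-6.0000e-01 -4.5000e-01  6.7900e+00  4.7654e+02 -3.5156e+02  5.0140e+01]
 [-3.8000e-01  1.0500e+00  6.2700e+00  4.7654e+02 -3.5156e+02  5.0140e+01]
 [-1.7300e+00 -5.0000e-01  7.6600e+00  4.7652e+02 -3.5154e+02  5.0100e+01]]
27 front l 499.7
39 front l 500.3
69 front l 503.2
78 front l 503.9
84 front l 503.9
327 151 lid tilt deg l,t [-3.5  2.1] lid z 96.4 lid l/t range [ 442.3 -382.4   93.5] [ 503.4 -321.    99. ]
```

Emit:
arm_command:
  motion: "0.058 0 0.001 0 0; 0.058 0 0.001 0 0; 0.058 0 0.001 0 0; 0.058 0 0.001 0 0; 0.058 0 0.001 0 0; 0.058 0 0 0 0; 0.058 0 0 0 0; 0.058 0 0 0 0; 0.058 0 0 0 0; 0.058 0 0 0 0"

```text
clock: 14.35
tool_pos: [520.2, -269.8, 48.1]
eef_rot: [-1.325, 1.13, 1.326]
contact_force: [-0.6, -4.4, 0.4]
gripper_width: 63.3
```

```bash
python3 ff.py; python3 tilt.py 470
```

```text
14.45 [[-1.2900e+00 -4.2200e+00  4.4000e-01  4.7007e+02 -3.4991e+02  4.8110e+01]
 [-1.8000e-01 -3.4000e+00 -7.0000e-02  4.7006e+02 -3.4984e+02  4.8070e+01]
 [-3.5000e-01 -3.3800e+00  9.6000e-01  4.7007e+02 -3.4981e+02  4.8080e+01]]
27 front l 497.2
39 front l 498.8
69 front l 499.0
78 front l 498.7
84 front l 499.2
309 163 lid tilt deg l,t [-0.4 -0.2] lid z 94.3 lid l/t range [ 435.4 -379.3   93. ] [ 497.5 -320.9   95.6]
```

It is upright again (tilt below 0.5°, Fz near 0). I open, go down 26 mm and regrip low and firmly.

Emit:
arm_command:
  motion: "0.066 0 0 0 0; 0.072 0 0 0 0; 0.085 0 0 0 0; 0.085 0 0 0 0; 0.085 0.006 0 0 0; 0.085 0.008 0 0 0; 0.085 0.008 0 0 0; 0.085 0.004 0 0 0; 0.066 0 0 0 0; 0.058 0 0 0 0"

```text
clock: 15.5
tool_pos: [520.3, -269.9, 22.1]
eef_rot: [-1.325, 1.13, 1.326]
contact_force: [-0.9, -0.4, -0.1]
gripper_width: 72.4
```

Emit:
arm_command:
  motion: "0.058 0 0 0 0; 0.058 0 0 0 0; 0.058 0 0 0 0; 0.058 0 0 0 0; 0.058 0 0 0 0; 0.058 0 0 0 0; 0.058 0 -0.002 0 0; 0.058 0 -0.002 0 0; 0.058 0 -0.002 0 0; 0.058 0 0 0 0"
  newtons: 40

```text
clock: 16.5
tool_pos: [525.2, -269.5, 22.6]
eef_rot: [-1.325, 1.132, 1.328]
contact_force: [-6.7, 0.3, 6.5]
gripper_width: 62.9
```

```bash
python3 ff.py; python3 tilt.py 475
```

```text
16.6 [[-6.6100e+00  1.3600e+00  6.5000e+00  4.7509e+02 -3.5041e+02  2.2570e+01]
 [-5.8000e+00  2.6000e-01  5.7700e+00  4.7510e+02 -3.5041e+02  2.2570e+01]
 [-5.8100e+00  1.3000e+00  6.8300e+00  4.7510e+02 -3.5040e+02  2.2560e+01]]
27 front l 502.6
39 front l 502.3
69 front l 502.4
78 front l 502.9
84 front l 503.4
207 100 lid tilt deg l,t [0.1 3.5] lid z 94.8 lid l/t range [ 440.3 -379.9   92.1] [ 501.1 -327.1   97. ]
```

Emit:
arm_command:
  motion: "0.058 -0.0008 0 0 0; 0.058 0 -0.001 0 0; 0.058 0 -0.001 0 0; 0.058 0 -0.001 0 0; 0.058 0 -0.001 0 0; 0.058 0 -0.001 0 0; 0.058 0 -0.001 0 0; 0.058 0 -0.001 0 0; 0.058 0 0 0 0; 0.058 0 0 0 0"

```text
clock: 17.65
tool_pos: [533.2, -267.6, 22.9]
eef_rot: [-1.325, 1.129, 1.326]
contact_force: [0.1, -1.1, -4.5]
gripper_width: 62.9
```

```bash
python3 ff.py; python3 tilt.py 482
```

```text
17.75 [[-7.0000e-02 -1.1500e+00 -4.5200e+00  4.8322e+02 -3.4984e+02  2.2860e+01]
 [ 6.1000e-01  1.0000e-01 -4.5600e+00  4.8323e+02 -3.4991e+02  2.2950e+01]
 [ 5.7000e-01  6.7000e-01 -4.4200e+00  4.8318e+02 -3.4994e+02  2.2970e+01]]
27 front l 505.5
39 front l 510.0
69 front l 510.3
78 front l 510.4
84 front l 511.0
210 113 lid tilt deg l,t [-0.3 -0.4] lid z 95.2 lid l/t range [ 448.4 -379.    93.9] [ 510.3 -330.7   96.5]
```

It is now carrying about its full weight and floats less than 1 mm up. I go 6 mm further, set it down gently, then push.

Emit:
arm_command:
  motion: "0.058 0 -0.001 0 0; 0.058 0 -0.001 0 0; 0.058 0 -0.001 0 0; 0.058 0 -0.001 0 0; 0.058 0 -0.001 0 0; 0.058 0 -0.001 0 0; 0.058 0.0004 0 0 0; 0.058 0.0003 0 0 0; 0.058 0 0 0 0; 0.058 0 0 0 0"

```text
clock: 18.8
tool_pos: [539.2, -266.9, 22.6]
eef_rot: [-1.326, 1.13, 1.325]
contact_force: [-0.6, -0.1, -2.0]
gripper_width: 63.1
```

```bash
python3 ff.py
```

```text
18.9 [[-6.4000e-01  5.0000e-02 -1.9500e+00  4.8933e+02 -3.5009e+02  2.2600e+01]
 [ 6.8000e-01  1.5000e+00 -2.6400e+00  4.8934e+02 -3.5007e+02  2.2580e+01]
 [-5.8000e-01  1.1400e+00 -1.9800e+00  4.8936e+02 -3.5007e+02  2.2600e+01]]
```

It touches the shelf with half its weight carried. I continue in 0.5 to 1 mm steps.

Emit:
arm_command:
  motion: "0.058 0 -0.001 0 0; 0.058 0 -0.001 0 0; 0.058 0 -0.001 0 0; 0.058 0 -0.0005 0 0; 0.058 0 -0.0005 0 0; 0.058 0 -0.0005 0 0; 0.058 0 -0.0005 0 0; 0.058 0 0 0 0; 0.058 0 0 0 0; 0.058 0 0 0 0"

```text
clock: 19.9
tool_pos: [544.2, -266.2, 22.6]
eef_rot: [-1.326, 1.13, 1.325]
contact_force: [-3.6, -0.3, 2.1]
gripper_width: 62.7
```

```bash
python3 ff.py
```

```text
20.0 [[-3.6300e+00  3.0000e-01  2.1400e+00  4.9431e+02 -3.5026e+02  2.2560e+01]
 [-3.4000e+00 -4.0000e-02  2.3200e+00  4.9432e+02 -3.5024e+02  2.2550e+01]
 [-3.7500e+00 -5.3000e-01  2.7400e+00  4.9432e+02 -3.5026e+02  2.2550e+01]]
```

Emit:
arm_command:
  motion: "0.058 -0.0004 0 0 0; 0.058 0 -0.0005 0 0; 0.058 0 -0.0005 0 0; 0.058 0 -0.0005 0 0; 0.058 0 -0.0005 0 0; 0.058 0 -0.0005 0 0; 0.058 0 -0.0005 0 0; 0.058 0 0 0 0; 0.058 0 0 0 0; 0.058 0 0 0 0"

```text
clock: 21.0
tool_pos: [546.5, -265.6, 22.6]
eef_rot: [-1.325, 1.13, 1.327]
contact_force: [-5.1, -1.3, 1.5]
gripper_width: 63.1
```

```bash
python3 ff.py; python3 tilt.py 495
```

```text
21.1 [[-5.2600e+00 -4.4000e-01  1.4700e+00  4.9669e+02 -3.4994e+02  2.2630e+01]
 [-4.5300e+00 -1.2500e+00  1.5400e+00  4.9671e+02 -3.4990e+02  2.2610e+01]
 [-4.6800e+00 -7.7000e-01  8.8000e-01  4.9668e+02 -3.4990e+02  2.2610e+01]]
27 front l 506.9
39 front l 514.7
69 front l 524.5
78 front l 523.0
84 front l 524.4
210 105 lid tilt deg l,t [-0.9 -0.2] lid z 94.9 lid l/t range [ 461.8 -379.1   93.4] [ 523.4 -326.7   96.7]
```

The rail seems to be touched: the force is up and the front of the lid is at the rail face. I keep pushing.

Emit:
arm_command:
  motion: "0.058 0 -0.0005 0 0; 0.058 0 -0.0005 0 0; 0.058 0 -0.0005 0 0; 0.058 0 -0.0005 0 0; 0.058 0 -0.0005 0 0; 0.058 0 -0.0005 0 0; 0.058 0 0 0 0; 0.058 0 0 0 0; 0.058 0 0 0 0; 0.058 0 0 0 0"

```text
clock: 22.15
tool_pos: [547.8, -265.3, 22.6]
eef_rot: [-1.323, 1.133, 1.33]
contact_force: [-12.2, -2.1, 5.6]
gripper_width: 63.2
```

```bash
python3 ff.py; python3 tilt.py 495
```

```text
22.25 [[-1.2410e+01 -1.3000e-01  5.6200e+00  4.9806e+02 -3.4987e+02  2.2650e+01]
 [-1.2960e+01 -7.6000e-01  5.3300e+00  4.9805e+02 -3.4993e+02  2.2680e+01]
 [-1.2730e+01  2.0000e-02  6.0800e+00  4.9808e+02 -3.4991e+02  2.2670e+01]]
27 front l 508.4
39 front l 513.4
69 front l 525.9
78 front l 524.6
84 front l 525.5
214 114 lid tilt deg l,t [-1.1  0.8] lid z 95.1 lid l/t range [ 463.  -380.4   93.6] [ 524.1 -326.4   97. ]
```

About 12.7 N, with only 1.4 mm moved for 3 mm commanded, so the rail has given and firmed up. I add a little more to be sure, ease the downward press, and hold.

Emit:
arm_command:
  motion: "0.058 -0.0004 0 0 0; 0.058 0 -0.0004 0 0; 0.058 0 -0.0004 0 0; 0.058 0 0 0 0; 0.058 0 0 0 0; 0.058 0 0 0 0; 0.058 0 0 0 0; 0.058 0 0 0 0; 0.058 0 0 0 0; 0.058 0 0 0 0"

```text
clock: 23.3
tool_pos: [547.9, -265.3, 22.7]
eef_rot: [-1.322, 1.134, 1.332]
contact_force: [-14.2, -2.8, 5.2]
gripper_width: 63.0
```

```bash
python3 ff.py; python3 tilt.py 495
```

```text
23.4 [[-1.4420e+01 -4.4000e-01  5.1500e+00  4.9812e+02 -3.4990e+02  2.2720e+01]
 [-1.4620e+01 -8.4000e-01  5.6200e+00  4.9809e+02 -3.4989e+02  2.2690e+01]
 [-1.4770e+01 -6.1000e-01  6.1100e+00  4.9810e+02 -3.4987e+02  2.2710e+01]]
27 front l 509.0
39 front l 514.6
69 front l 526.7
78 front l 526.7
84 front l 526.0
213 111 lid tilt deg l,t [ 1.9 -1. ] lid z 93.5 lid l/t range [ 463.2 -380.6   91.8] [ 525.1 -328.2   95.7]
```

The further 0.8 mm moved it only 0.03 mm, at 14.5 N, so the rail is firmly at its stop. It has been held for over a second. I ease off about 3 mm of command so the spring cannot fling the canister, then release.

Emit:
arm_command:
  motion: "0.058 0 0 0 0; 0.058 0 0 0 0; 0.058 0 0.0005 0 0; 0.058 0 0.0005 0 0; 0.058 0 0.0005 0 0; 0.058 0 0.0005 0 0; 0.058 0 0.0005 0 0; 0.058 0 0.0005 0 0; 0.058 0 0 0 0; 0.058 0 0 0 0"

```text
clock: 24.45
tool_pos: [547.5, -265.3, 22.6]
eef_rot: [-1.325, 1.13, 1.326]
contact_force: [-3.1, -3.1, -4.3]
gripper_width: 63.0
```

```bash
python3 ff.py; python3 tilt.py 495
```

```text
24.55 [[  -3.57   -2.53   -4.34  497.74 -349.89   22.64]
 [  -3.68   -2.31   -4.68  497.69 -349.87   22.63]
 [  -3.64   -2.92   -4.96  497.68 -349.87   22.66]]
27 front l 507.5
39 front l 515.8
69 front l 525.3
78 front l 524.9
84 front l 525.2
210 118 lid tilt deg l,t [-2.5  0.9] lid z 95.4 lid l/t range [ 464.2 -382.6   93.3] [ 523.9 -327.9   97.3]
```

Emit:
arm_command:
  motion: "0.058 0 0.0004 0 0; 0.058 0 0.0004 0 0; 0.058 0 0.0004 0 0; 0.058 0.0003 0 0 0; 0.058 0.0003 0 0 0; 0.058 0 0 0 0; 0.058 0 0 0 0; 0.058 0 0 0 0; 0.058 0 0 0 0; 0.058 0 0 0 0"

```text
clock: 25.6
tool_pos: [546.7, -265.4, 22.6]
eef_rot: [-1.325, 1.129, 1.326]
contact_force: [-3.4, 1.8, -2.0]
gripper_width: 63.4
```

```bash
python3 ff.py; python3 tilt.py 495
```

```text
25.7 [[  -3.03    2.31   -2.04  496.9  -349.86   22.65]
 [  -2.71    3.01   -2.48  496.87 -349.83   22.61]
 [  -3.56    2.31   -2.32  496.89 -349.86   22.64]]
27 front l 507.5
39 front l 513.6
69 front l 524.3
78 front l 524.4
84 front l 524.2
212 114 lid tilt deg l,t [-0.1 -0.8] lid z 94.3 lid l/t range [ 461.2 -383.3   93. ] [ 523.  -326.6   95.8]
```

Emit:
arm_command:
  motion: "0.058 0.0003 0.0004 0 0; 0.058 0 0 0 0; 0.058 0 0 0 0; 0.064 0 0 0 0; 0.066 0 0 0 0; 0.068 0 0 0 0; 0.072 0 0 0 0; 0.085 0 0 0 0; 0.085 0 0 0 0; 0.085 0 0 0 0"

```text
clock: 26.75
tool_pos: [546.3, -265.9, 22.4]
eef_rot: [-1.326, 1.13, 1.325]
contact_force: [-0.6, 0.1, 1.4]
gripper_width: 84.5
```

```bash
python3 ff.py; python3 tilt.py 495; python3 -c "
from h import *
go(524,88.5,150,99.25)"
```

```text
26.85 [[-6.1000e-01  1.6000e-01  1.4400e+00  4.9650e+02 -3.5022e+02  2.2350e+01]
 [-4.5000e-01 -2.0000e-02  8.7000e-01  4.9645e+02 -3.5021e+02  2.2330e+01]
 [ 4.0000e-01  5.1000e-01  8.0000e-02  4.9646e+02 -3.5013e+02  2.2290e+01]]
27 front l 508.3
39 front l 514.2
69 front l 523.3
78 front l 523.5
84 front l 524.4
255 136 lid tilt deg l,t [3.6 0.7] lid z 93.8 lid l/t range [ 459.6 -379.8   90.7] [ 522.3 -322.8   96.4]
t 26.9 pos [ 546.2 -265.7   22.2] xax [ 0. -0. -1.] jaw yaw 99.12 y ax [-0.99 -0.16 -0.  ] F [0.08 0.02 0.07] w 85.3 J [-0.64  0.37  1.77 -0.    1.   -2.37]
spin about tool x (rad): -0.0023
shift after spin axes (mm): [-127.8  -35.   353.2]
shift in present axes (mm): [-127.8  -34.2  353.3]
```

Released. I raise the tool straight up and look.

Emit:
arm_command:
  motion: "0.090 0 0 0 0; 0.090 -0.008 0 0 0; 0.090 -0.012 0 0 0; 0.090 -0.018 0 0 0; 0.094 -0.025 0 0 0; 0.094 -0.025 0 0 0; 0.094 -0.022 0 0 0; 0.094 -0.006 0 0.020 0; 0.094 0 -0.003 0.040 0; 0.094 0 -0.004 0.045 0"

```text
clock: 27.9
tool_pos: [536.9, -160.9, 140.2]
eef_rot: [-1.326, 1.13, 1.321]
contact_force: [-0.1, 0.0, 0.1]
gripper_width: 93.8
```

Emit:
arm_command:
  motion: "0.094 0 -0.005 0.045 0; 0.094 0 -0.005 0.045 0; 0.094 0 -0.005 0.045 0; 0.094 0 -0.004 0.040 0; 0.094 0 -0.004 0.035 0; 0.094 0 -0.003 0.025 0; 0.094 0 0 0.010 0; 0.094 0 0 0 0; 0.094 0 0 0 0; 0.094 0 0 0 0"

```text
clock: 28.9
tool_pos: [523.6, 84.0, 138.5]
eef_rot: [-1.325, 1.13, 1.324]
contact_force: [-0.6, 0.7, 0.5]
gripper_width: 93.8
```

```bash
python3 tilt.py 493; python3 - <<'E'
from h import *
from workcell import manip
go(523.8,87.9,48.4,99.25)
for n in("top","scene"):
    f=manip.grab_frame(n);cv2.imwrite(f"pics/rel_{n}.png",f["image"][:,:,::-1]);np.savez(n+"1.npz",**f)
I=cv2.imread("pics/rel_scene.png")[150:260,120:280];cv2.imwrite("pics/rel_z.png",cv2.resize(I,(800,550),interpolation=cv2.INTER_CUBIC))
I=cv2.imread("pics/rel_top.png")[195:275,380:490];cv2.imwrite("pics/rel_zt.png",cv2.resize(I,(770,560),interpolation=cv2.INTER_CUBIC))
E
```

```text
27 front l 507.8
39 front l 514.4
69 front l 523.8
78 front l 524.5
84 front l 524.0
499 268 lid tilt deg l,t [ 1.4 -0.3] lid z 94.5 lid l/t range [ 460.1 -380.6   92.5] [ 523.1 -317.7   96.1]
t 28.95 pos [523.6  84.  138.4] xax [ 0. -0. -1.] jaw yaw 99.03 y ax [-0.99 -0.16 -0.  ] F [-0.18 -0.37  0.68] w 93.9 J [-0.05  0.04  1.92 -0.    1.19 -1.78]
spin about tool x (rad): -0.0039
shift after spin axes (mm): [90.  -0.9  3.9]
shift in present axes (mm): [90.  -0.8  3.9]
```

View pics/rel_z.png

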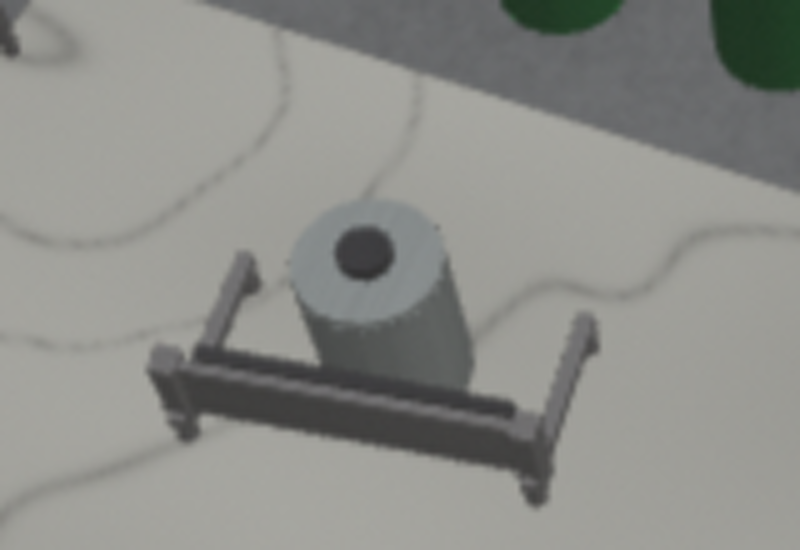

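View pics/rel_zt.png

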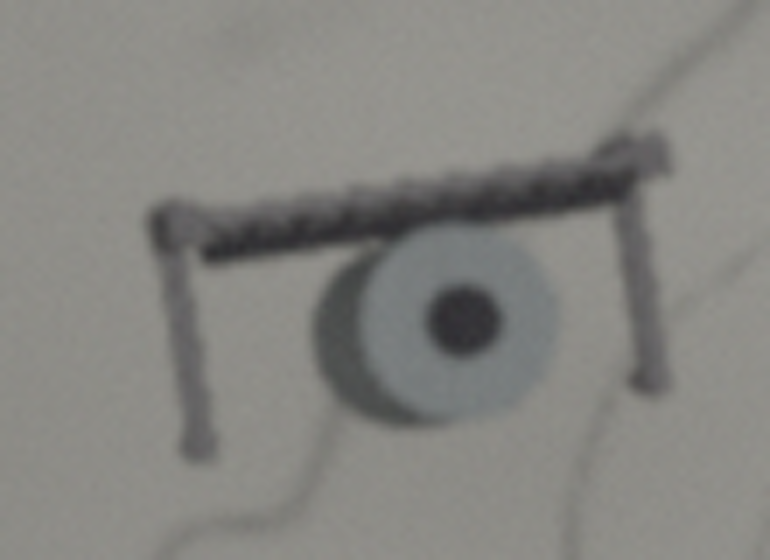

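View pics/rel_scene.png

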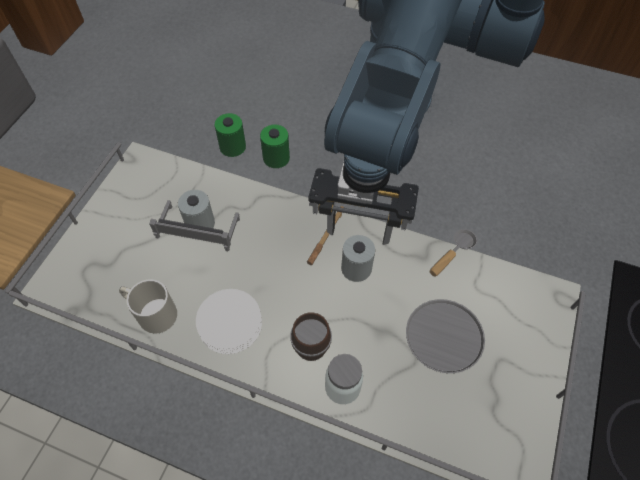

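canister_b stands upright against the rail (zoom: touching at about (440,225)), midway between the bars. Now canister_a, which is unmoved at (358,258) in the scene view.

Emit:
arm_command:
  motion: "0.094 0.012 -0.001 0.004 0; 0.094 0.014 0 0 0; 0.094 0.014 0 0 0; 0.094 0.014 0 0 0; 0.094 0.014 0 0 0; 0.094 0.012 0 0 0; 0.094 0.007 0 0 0; 0.094 0.003 0 0 0; 0.094 0 0 0 0; 0.060 0 0 0 0"
  newtons: 25

```text
clock: 30.05
tool_pos: [524.2, 89.2, 48.8]
eef_rot: [-1.326, 1.129, 1.325]
contact_force: [-0.7, 0.6, 0.5]
gripper_width: 88.5
```

Emit:
arm_command:
  motion: "0.058 0 0 0 0; 0.058 0 0 0 0; 0.058 0 0 0 0; 0.058 0 0 0 0; 0.058 0 0 0 0; 0.058 0 0 0 0; 0.058 -0.004 0 0 0; 0.058 -0.008 0 0 0; 0.058 -0.010 0 0 0; 0.058 -0.010 0 0 0"

```text
clock: 31.05
tool_pos: [523.7, 89.3, 81.2]
eef_rot: [-1.326, 1.129, 1.325]
contact_force: [0.5, 0.5, -0.9]
gripper_width: 63.4
```

```bash
python3 - <<'E'
from h import *
def at(f,u,v,z):
    K=f["intrinsics"];E=f["extrinsics"];r=E[:3,:3]@np.array([(u-K[0,2])/K[0,0],(v-K[1,2])/K[1,1],1]);t=(z-E[2,3])/r[2]
    return (E[:3,3]+t*r)[:2]
f=load("top1.npz");print(at(f,205.2,212.4,20))
f=load("scene1.npz")
# tray in scene: rim points by depth
W=cloud(f);m=(np.hypot(W[...,0]-604,W[...,1]-295)<90)&(W[...,2]>18.5)&(W[...,2]<30)
(x,y),r=cv2.minEnclosingCircle(W[m][:,:2].astype(np.float32));print(m.sum(),x,y,r)
g=cv2.GaussianBlur(cv2.cvtColor(f["image"],cv2.COLOR_RGB2GRAY),(3,3),0)
mm=(g[285:385,395:495]<125).astype(np.uint8);n,l,st,c=cv2.connectedComponentsWithStats(mm);i=1+st[1:,4].argmax()
cc=max(cv2.findContours((l==i).astype(np.uint8),0,1)[0],key=len)
pts=np.array([at(f,p[0][0]+395,p[0][1]+285,20) for p in cc],np.float32);print(st[i],cv2.fitEllipse(pts))
go(604,295.5,78,99.25)
E
```

```text
[603.283377   294.45482873]
622 600.858642578125 298.5880432128906 78.34204864501953
[  12   15   78   74 4480] ((602.355712890625, 297.0621032714844), (147.40542602539062, 148.34312438964844), 57.78886795043945)
t 31.05 pos [523.7  89.3  81.2] xax [ 0.  0. -1.] jaw yaw 99.13 y ax [-0.99 -0.16 -0.  ] F [ 0.47  0.47 -0.86] w 63.4 J [-0.04  0.12  1.95  0.    1.07 -1.77]
spin about tool x (rad): -0.0022
shift after spin axes (mm): [   3.2 -112.4  190.6]
shift in present axes (mm): [   3.2 -112.   190.9]
```

The tray centre is about (603,296). I carry canister_a there at about 32 mm lift.

Emit:
arm_command:
  motion: "0.058 0 -0.006 0.010 0; 0.058 0 -0.012 0.020 0; 0.058 0 -0.016 0.028 0; 0.058 0 -0.018 0.032 0; 0.058 0 -0.018 0.032 0; 0.058 0 -0.017 0.030 0; 0.058 0 -0.013 0.022 0; 0.058 0 -0.008 0.012 0; 0.058 0 -0.003 0.005 0; 0.058 0 0 0 0"

```text
clock: 32.05
tool_pos: [602.8, 296.2, 80.0]
eef_rot: [-1.326, 1.129, 1.326]
contact_force: [0.9, 0.4, -1.5]
gripper_width: 63.3
```

```bash
python3 - <<'E'
from h import *
from workcell import manip
go(603,296,51.7,99.25)
f=manip.grab_frame("scene");cv2.imwrite("pics/tr.png",f["image"][200:400,300:580,::-1])
E
```

```text
t 32.05 pos [602.8 296.2  80. ] xax [-0. -0. -1.] jaw yaw 99.18 y ax [-0.99 -0.16  0.  ] F [ 0.93  0.43 -1.5 ] w 63.3 J [ 0.29  0.42  1.58  0.    1.14 -1.44]
spin about tool x (rad): -0.0012
shift after spin axes (mm): [28.3 -0.1 -0.3]
shift in present axes (mm): [28.3 -0.1 -0.3]
```

View pics/tr.png

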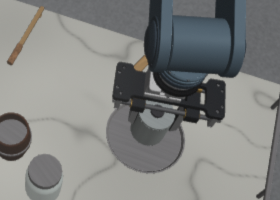

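canister_a hangs over the tray centre at about (155,130). I lower it, slowly at the end.

Emit:
arm_command:
  motion: "0.058 0.005 0 0 0; 0.058 0.007 0 0 0; 0.058 0.006 0 0 0; 0.058 0.004 0 0 0; 0.058 0.002 0 0 0; 0.058 0.001 0 0 0; 0.058 0.001 0 0 0; 0.058 0.0005 0 0 0; 0.058 0.0005 0 0 0; 0.058 0 0 0 0"

```text
clock: 33.1
tool_pos: [603.0, 295.4, 53.3]
eef_rot: [-1.326, 1.13, 1.325]
contact_force: [-0.2, -0.3, -0.9]
gripper_width: 63.4
```

```bash
python3 ff.py; python3 -c "
from h import *
go(603,296,51.7,99.25)"
```

```text
33.2 [[-2.1000e-01 -3.1000e-01 -9.2000e-01  6.4267e+02  1.9464e+02  5.3330e+01]
 [ 6.0000e-02  6.4000e-01 -1.3100e+00  6.4271e+02  1.9465e+02  5.3380e+01]
 [-9.0000e-01 -2.2000e-01 -2.0700e+00  6.4268e+02  1.9464e+02  5.3370e+01]]
t 33.2 pos [603.  295.4  53.4] xax [ 0.  0. -1.] jaw yaw 99.12 y ax [-0.99 -0.16 -0.  ] F [-0.86 -0.36 -2.07] w 63.5 J [ 0.29  0.46  1.59 -0.    1.1  -1.44]
spin about tool x (rad): -0.0023
shift after spin axes (mm): [ 1.7 -0.1  0.6]
shift in present axes (mm): [ 1.7 -0.1  0.6]
```

Emit:
arm_command:
  motion: "0.058 0.0004 0 0 0; 0.058 0.0004 0 0 0; 0.058 0.0004 0 0 0; 0.058 0.0003 0 0 0; 0.058 0.0003 0 0 0; 0.058 0.0002 0 0 0; 0.058 0 0 0 0; 0.058 0 0 0 0; 0.058 0 0 0 0; 0.058 0 0 0 0"

```text
clock: 34.2
tool_pos: [603.1, 295.4, 51.6]
eef_rot: [-1.326, 1.129, 1.325]
contact_force: [-1.1, -1.8, 2.3]
gripper_width: 63.0
```

```bash
python3 ff.py
```

```text
34.3 [[-1.4000e+00 -1.5900e+00  2.2700e+00  6.4273e+02  1.9463e+02  5.1560e+01]
 [-2.6700e+00 -6.2000e-01  2.3600e+00  6.4274e+02  1.9458e+02  5.1530e+01]
 [-1.2500e+00 -9.5000e-01  2.4400e+00  6.4274e+02  1.9461e+02  5.1540e+01]]
```

It is seated (+2.3 N). I open gently and withdraw.

Emit:
arm_command:
  motion: "0.058 -0.0003 0 0 0; 0.064 0 0 0 0; 0.066 0 0 0 0; 0.068 0 0 0 0; 0.072 0 0 0 0; 0.085 0 0 0 0; 0.090 0 0 0 0; 0.090 0 0 0 0; 0.090 0 0 0 0; 0.090 0 0 0 0"

```text
clock: 35.3
tool_pos: [603.0, 295.4, 51.5]
eef_rot: [-1.326, 1.13, 1.326]
contact_force: [-0.2, 0.4, -0.7]
gripper_width: 90.0
```

Emit:
arm_command:
  motion: "0.090 -0.006 0 0 0; 0.090 -0.012 0 0 0; 0.090 -0.018 0 0 0; 0.090 -0.022 0 0 0; 0.090 -0.025 0 0 0; 0.090 -0.025 0 0 0; 0.090 -0.020 0 0 0; 0.090 0 0.040 0 0; 0.090 0 0.040 0 0; 0.090 0 0.040 0 0"

```text
clock: 36.3
tool_pos: [483.8, 276.3, 181.6]
eef_rot: [-1.326, 1.127, 1.324]
contact_force: [-0.8, -0.8, 0.9]
gripper_width: 90.2
```

Emit:
arm_command:
  motion: "0.090 0 0.040 0 0; 0.090 0 0.030 0 0; 0.090 0 0 0 0; 0.090 0 0 0 0; 0.090 0 0 0 0; 0.090 0 0 0 0; 0.090 0 0 0 0; 0.090 0 0 0 0; 0.090 0 0 0 0; 0.090 0 0 0 0"

```text
clock: 37.3
tool_pos: [415.4, 265.3, 179.4]
eef_rot: [-1.325, 1.13, 1.326]
contact_force: [-0.3, -0.5, 0.5]
gripper_width: 90.1
```

```bash
python3 tilt.py 493; python3 - <<'E'
from h import *
from workcell import manip
go(603,296,150)
for n in("top","scene"):
    f=manip.grab_frame(n);cv2.imwrite(f"pics/fin_{n}.png",f["image"][:,:,::-1]);W=cloud(f)
    for c in((603,296),(543,-267)):
        p=W[(f["depth"]>0)&(np.hypot(W[...,0]-c[0],W[...,1]-c[1])<40)]
        t=p[(p[:,2]>88)&(p[:,2]<101)]
        if len(t)>20: print(n,cv2.minEnclosingCircle(t[:,:2].astype(np.float32)),np.median(t[:,2]))
E
```

```text
27 front l 506.4
39 front l 515.2
69 front l 523.3
78 front l 522.7
84 front l 524.0
499 270 lid tilt deg l,t [1.2 1.4] lid z 94.7 lid l/t range [ 460.3 -380.5   92.9] [ 522.2 -318.7   96.6]
t 37.35 pos [415.4 265.2 179.5] xax [-0. -0. -1.] jaw yaw 99.12 y ax [-0.99 -0.16  0.  ] F [-0.36  0.17  0.26] w 89.8 J [ 0.34 -0.1   1.98 -0.    1.27 -1.39]
shift in present axes (mm): [  29.4 -190.1    0.6]
top ((602.3988647460938, 294.0055236816406), 32.44328689575195) 97.18527559120594
top ((542.1173095703125, -266.61212158203125), 32.24116516113281) 94.3901544525774
scene ((602.2656860351562, 295.7250061035156), 33.150123596191406) 96.761794223028
scene ((540.5908813476562, -265.052978515625), 34.210453033447266) 94.28439946796345
```

View pics/fin_scene.png

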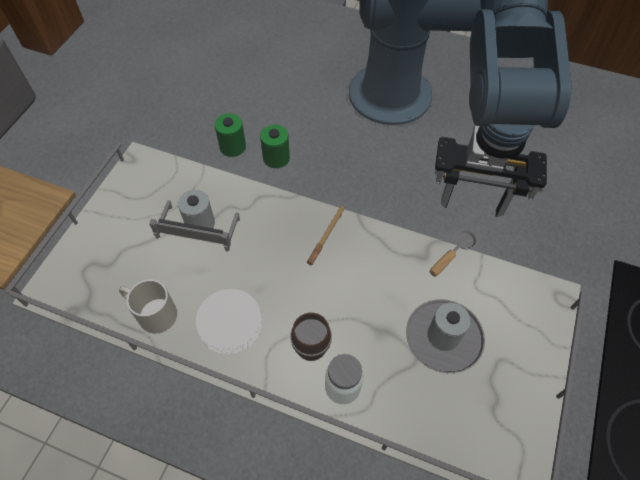

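View pics/fin_top.png

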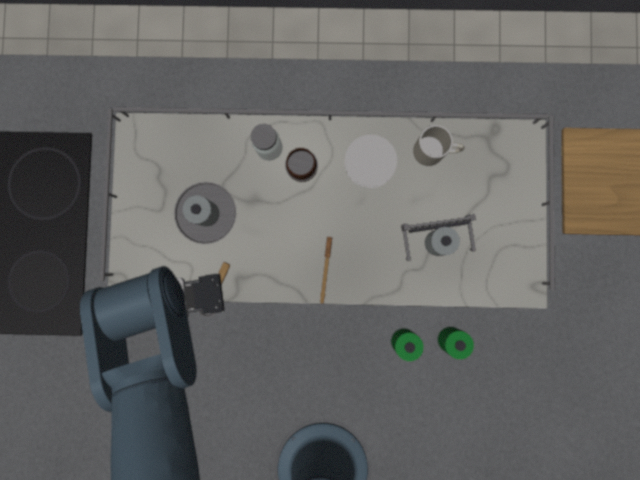

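Both canisters stand upright: one at (448,325) on the tray, the other at (196,210) against the rail. The bystanders are where they were and the gripper is clear.

```bash
python3 -c "
from workcell import manip
print(manip.hand_in())"
```

```text
the job is handed in; nothing more can be done
None
```

The job is handed in at about 37.5 s of the 61 s allowed. The full canister is against the bay's rail and the empty one is in the middle of the tray.

- **Weighing:** canister_a loaded the wrist with 1.4 N (about 0.15 kg), so it is the empty one, and I set it back down first. canister_b loaded it with 4.4 N (about 0.45 kg), so it is the full one. My lifts were at most about 35 mm.
- **A fault on the way:** on the first slide in the bay, canister_b's base dragged on the shelf. It tilted about 9° forward in the grip, with up to 15 N upward on the tool. I moved the tool back until it stood upright again (tilt below 0.5°), regripped it lower and firmer, and went on.
- **Push:** I pushed until the rail reached its stop, where a further 0.8 mm of command moved it only 0.03 mm, at about 14.5 N. I held it at 12 to 14 N for more than a second, eased off until part of the spring travel was left, and let go.
- **canister_b at the end:** it looks upright, within the 1–2° noise of the tilt measurement. It sits midway between the bars, within about 1 mm, with its front on the rail's face in both cameras. The contact itself is seen, not felt.
- **canister_a at the end:** it was lowered softly, seating at about 2.3 N. It stands upright at (602, 295), about 1 to 2 mm from the measured tray centre.
- **Everything else:** the bystanders and green canisters look unmoved, and the gripper is clear of everything.

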